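# Ballast the magnifier stand and hold its boom at the mark

### The job

Ballast the cobbler's bench magnifier: put steel weights from the tray on its sprung pan until the pan's red pointer has sunk into the green band and not past it, and leave them there. Only then squeeze the red lock button on the boom's black handle, pull the boom out until its orange pointer is level with the blue marker on the sleeve, and finish holding it there by the handle, because it springs back when let go. Leave the other things on the bench where they are.

Things in the scene. Friction and masses are not known exactly. Their poses are not given: they have to be found in the camera images.
- stand: Dark teal cast stand of the magnifier, fixed to the bench. Origin: at bench level under the boom's axis; +y is the way the boom pulls out, +x roughly away from the robot. Base 90 mm wide, 12 thick, y -230 to +105 mm. Aluminium sleeve x -20 to 20, y -90 to 110, top z 85 mm. Pan centre at x 0, y -165; the white scale plate with green band stands beside it at x 74 to 82, top z 92 mm.
- pan_floor (a point): Centre of the top of the round steel pan's floor (inner radius 56 mm, lip 5 mm above the floor); 75 mm above the bench at joint pan 0, it moves straight down with the load. Axes as stand. A rusty-brown iron block 36 x 44 x 18 mm (x, y, z) is fixed on the floor, its middle 31 mm from the centre towards the scale plate (+x): the rest of the pan is free.
- pan (a joint): How far the pan has sunk, in m: 0 at the top, stop at 0.038; 0.001 m per 31 g of load (spring 300 N/m, settles in under a second). The green band on the scale plate spans 0.020 to 0.0315. It starts somewhere from 0.003 to 0.017, because of the block fixed in the pan, of unknown mass.
- tray: Flat wooden tray 220 x 85 mm fixed to the bench, floor 6 mm above the bench, low rims 10 mm high along its two long sides. It carries the three weights in a row along its x axis, about 65 mm apart. Origin: centre of its underside.
- weight1: Steel weight of about 300 g (sinks the pan 9 to 11 mm): round foot of diameter 42 mm, 22 mm high, with an upright round stem of diameter 20 mm from 25 to 52 mm above its underside to grip it by. Origin: centre of its underside, z up.
- weight2: As weight1, a second one.
- weight3: As weight1, a third one. At least one weight is always left over.
- boom (a joint): How far the boom is pulled out, in m: 0 home and locked, up to 0.14. A spring pulls it home with 3 N at 0, 5 N at 0.14. The lock stops it within 1 mm unless the button is in by more than 0.005 m; once out, the boom springs home and locks again if let go.
- boom_handle (a point): Middle of the boom's black handle block, 26 mm wide (x), 34 long (y), 2 to 45 mm above the sleeve's top; this point is 112 mm above the bench. Axes as stand. Pinch it across x, one finger on the button, one on the -x face, to release and grip at once. A round lens (diameter 91 mm) is on the boom's end, centre 218 mm further along +y, 73 mm above the bench.
- button_face (a point): Centre of the outer face of the red lock button, 18 mm long (y), 22 mm high, that stands 10 mm out of the handle's +x face (23 mm from the handle's middle) and is pushed in along -x.
- button (a joint): How far the lock button is pushed in, in m: 0 out, 0.007 fully in. It takes 3 N to start and 6.5 N fully in; then handle and button together are 29 mm wide.
- boom_pointer (a point): Tip of the orange pointer on the boom, 24 mm along +y from the handle's middle, running over the white scale on the sleeve's top. Axes as stand.
- marker: Blue clip 12 mm wide (y), 7 mm thick, on the +x side face of the sleeve, reaching 4 mm above the sleeve's top: the mark to pull out to. Origin: in its middle (y), 58 mm above the bench. Axes as stand, so the boom's pointer is at the mark when it has the same y in this frame.
- hammer: Hammer lying at the back of the bench, not to be moved.
- screwdriver: Screwdriver with red handle at the back, not to be moved.
- glue_tin: Yellow tin, diameter 72 mm, 60 mm high, at the back, not to be moved.
- polish_jar: Jar, diameter 60 mm, 70 mm high, at the back, not to be moved.
- glue_brush: Brush with yellow handle lying at the left, not to be moved.
- shoe_last: Wooden shoe last, about 180 mm long, 75 mm high, at the left, not to be moved.
Not all that is in view belongs to the job. What is shaped like the weight3 but brown or yellow is not meant. Leave any brown or purple look-alike of the weight2 alone.

How it is judged:
By the outcome, as a careful person would: the job done as asked, in the order asked, and still so for the second after the job is handed in, while the arm keeps its last pose, push and grip.
It also fails if it takes over 58 s, if anything falls off the work surface, if the arm or the gripper's body presses on something with over 40 N, if the wrist force passes 120 N, or if a joint passes its speed limit or range.

### The arm

A 6-joint arm with a two-finger parallel gripper is mounted at the origin on the work surface. World frame = base frame: x ahead of the robot, y to its left, z up, the work surface at z = 0. Lengths are in m, angles in rad, forces in N, time in s.
With the tool pointing down it reaches from about 0.35 to 0.925 m from the base axis. Payload 6.4 kg.
Tool frame: the origin (TCP) lies at the very end of the fingers, on their centre line; the grasp point (between the pads) lies 19 mm behind it; x points along the fingers, z is the direction in which the jaws open and shut, and the axes are right-handed (so a half turn about x gives the same grasp; the last joint's range is limited). The gripper opens to 85 mm and grips with 20 to 120 N. Pads are 22 mm wide; open, the fingers measure 114 mm over their backs; the gripper's body (76 mm by 85 mm) begins 54 mm behind the grasp point. The pads swing forward as they close: fully open they stand 13 mm farther back than shut.
Start: joints at [1.061, 0.245, 1.558, -0, 1.339, -0.174], TCP at [0.214, 0.614, 0.231] pointing down, gripper open.
Joint ranges: [-3.13, 3.13], [-1.02, 2.26], [0.13, 2.54], [-0.95, 4.09], [0.21, 2.88], [-2.74, 2.74]. Speed limits (rad/s): [2.57, 2.57, 3.14, 3.14, 3.14, 3.14].

### API

Orientations are given as a unit quaternion [x, y, z, w].
In Python, from rig import monitor, cams, workorder gives the robot as it stands. The module is installed in compiled form; this text tells all that it offers.
- The arm moves only by the tool apply_moves, never from a script. Its argument "motion" is a list of rows, each a list of 3 entries, a list of its own where there are three numbers: the opening, from 0 (shut) to 1 (fully open), then the shift along the tool's x, y, z in m, then the turn about the tool's x in degrees. In form: [[jaw, [x, y, z], roll], ...]. A call has 1 to 20 rows; each row is the pose to reach, as a shift and turn from the pose commanded when the call began, along the tool's axes at that moment; what a row does not reach only later rows make up. A row lasts 1/10 s, in which the tool goes at most 50 mm and 8.59 degrees, less where a joint would pass 70% of its speed; a pose out of reach is approached as far as the arm can. A call with a gripper value outside its range is refused whole. The fingers move at their own pace and stop on an object; the grip force is fixed at half the most. Time passes only in rows, so rows that repeat a pose let the fingers close. It gives the time, the measured TCP pose, the force and the opening at its end, in the units of the state.
- monitor.get_state(): the state, without advancing time (a new reading comes with each control period).
- cams.grab_frame(name): name is "scene" or "top" or "wrist"; returns a dict with "pixels" (480x640x3 uint8, red, green, blue), "vertical_fov" (degrees; the focal length in pixels is half the picture's height over the tangent of half this angle, whatever the lens; pixels are square), "cx", "cy" (the principal point, pixels), "xyz" and "orientation" of the camera in the world; the wrist camera has in their place "mount" (4x4, takes a point from camera to tool coordinates, whose origin is the TCP and whose axes are the tool frame's). Camera axes: x right, y up, looking along -z (the intrinsics and any distortion apply to the point x, -y, -z); pixel columns grow to the right and rows downward; lengths in m; the calibration is good to about 2 mm. A picture is of the moment at which its call begins: read the wrist's pose just before it. There is no depth.
- workorder.sign_off(): hands the job in, once; it reports no verdict.
Trained networks look in the newest picture that a camera, given by its name, has taken for a name from the list of things; names that differ only in an ending like _2 or _b are one class to them, and where a whole thing is asked for, a point or a joint stands for the part that bears it (a point fixed in the world has none). Each returns a list of dicts, best first, with "p" (0 to 1); they miss things now and then, are a little off and sometimes report something else, mostly with a low value. They report only what shows in the picture. A call takes as long as a camera call. They do not tell look-alikes from the thing itself.
- cams.spot_in(camera, query): "bbox" ([left, top, right, bottom] in pixels, round what is visible of it).
- cams.regions_of(camera, query): "mask" (480x640 bool, what is visible of it) and "bbox" ([left, top, right, bottom] in pixels, round what is visible of it).
The state is a dict: "t": time; "q": joint angles; "joint_vel": joint speeds; "joint_efforts": joint torques, N m; "tool_pos": TCP position; "eef_rot": TCP orientation; "force": force on the tool from outside, world axes, zero at the start; "moment": the same for the moment, N m; "grip_width": opening from 0.0 (shut) to 1.0 (fully open).
Only numpy, scipy, OpenCV 4.12 (cv2) and the standard library are available. Lean on these libraries where they do the work, as an engineer would, in place of code of your own. Each camera call takes 0.05 s, during which the arm holds its last target. There are 200 camera calls.

## Working session

There is one attempt and no reset: what is moved stays moved. The work goes in short steps, Python scripts to look and compute and a tool call to move; the robot and the scene stay as the last step left them, time stands still between calls to the robot, and variables do not carry over. Pictures are saved under pics/ and viewed, about 8 in all and at most 12, crops included, and the job is handed in when it is done.

Besides the shell and the picture viewer there is one more tool, called after "Emit:" as name(argument=value, ...), one argument or row to a line, values as JSON. apply_moves: Moves the arm, as the interface text tells. Its arguments: {"type":"object","properties":{"motion":{"type":"array","items":{"type":"array"}}},"required":["motion"]}

```bash
mkdir -p pics
cat > h.py <<'E'
import numpy as np, cv2
from scipy.spatial.transform import Rotation as R
from rig import monitor, cams, workorder
def cam(name):
    s=monitor.get_state(); f=cams.grab_frame(name)
    if 'mount' in f:
        T=np.eye(4);T[:3,:3]=R.from_quat(s['eef_rot']).as_matrix();T[:3,3]=s['tool_pos'];M=T@np.array(f['mount'])
        f['C'],f['Rm']=M[:3,3],M[:3,:3]
    else:
        f['C'],f['Rm']=np.array(f['xyz']),R.from_quat(f['orientation']).as_matrix()
    f['f']=240/np.tan(np.radians(f['vertical_fov'])/2); return f
def proj(f,p):
    c=f['Rm'].T@(np.array(p,float)-f['C']); return np.array([f['cx']+f['f']*c[0]/-c[2], f['cy']+f['f']*c[1]/c[2]])
def ray(f,uv):
    d=np.array([(uv[0]-f['cx'])/f['f'],-(uv[1]-f['cy'])/f['f'],-1]); return f['Rm']@d
def atz(f,uv,z):
    d=ray(f,uv); return f['C']+d*(z-f['C'][2])/d[2]
def save(f,n): cv2.imwrite('pics/'+n,f['pixels'][:,:,::-1])
E
python3 - <<'E'
from h import *
for n in ['top','scene']:
    f=cam(n); save(f,n+'0.png'); print(n,{k:v for k,v in f.items() if k!='pixels'})
    for q in ['stand','weight1','tray','boom_handle','button_face','marker','boom_pointer','pan_floor']:
        print(q,[(np.round(d['bbox']).tolist(),round(d['p'],2)) for d in cams.spot_in(n,q)][:6])
s=monitor.get_state();print(s)
E
```

```text
top {'vertical_fov': 44.563545441929705, 'cx': 320.6778157203375, 'cy': 238.10456303171264, 'xyz': array([0.333535  , 0.04841335, 1.56299159]), 'orientation': array([-0.05082334,  0.05044398,  0.71030383, -0.70024343]), 'C': array([0.333535  , 0.04841335, 1.56299159]), 'Rm': array([[-1.41522642e-02,  9.89643719e-01, -1.42846154e-01],
       [-9.99898644e-01, -1.42290978e-02,  4.83684840e-04],
       [-1.55389624e-03,  1.42838521e-01,  9.89744786e-01]]), 'f': np.float64(585.7111360558864)}
stand [([221.0, 207.0, 387.0, 268.0], 0.84)]
weight1 [([465.0, 234.0, 483.0, 255.0], 0.72), ([468.0, 192.0, 484.0, 210.0], 0.63), ([514.0, 274.0, 537.0, 291.0], 0.6), ([462.0, 252.0, 480.0, 270.0], 0.59), ([414.0, 266.0, 430.0, 282.0], 0.58), ([221.0, 205.0, 328.0, 243.0], 0.56)]
tray [([444.0, 224.0, 490.0, 308.0], 0.67)]
boom_handle [([220.0, 204.0, 327.0, 240.0], 0.58)]
button_face [([219.0, 205.0, 330.0, 239.0], 0.68), ([222.0, 207.0, 383.0, 265.0], 0.24)]
marker []
boom_pointer [([219.0, 204.0, 329.0, 238.0], 0.81), ([448.0, 222.0, 490.0, 311.0], 0.64)]
pan_floor [([339.0, 218.0, 385.0, 270.0],
[... 998 characters left out ...]
an_floor [([277.0, 255.0, 320.0, 289.0], 0.8)]
{'t': 0.9, 'q': array([ 1.06091599e+00,  2.45068659e-01,  1.55780170e+00,  1.08278499e-05,
        1.33871239e+00, -1.74088007e-01]), 'joint_vel': array([-0.0011385 , -0.00080622, -0.00103261,  0.0002944 , -0.00102845,
       -0.00062162]), 'joint_efforts': array([-6.83613780e-05, -4.29516649e+01, -3.26427269e+01, -1.18368980e-04,
        4.42423616e-04, -1.88489182e-06]), 'tool_pos': array([0.21417508, 0.6137103 , 0.2313094 ]), 'eef_rot': array([-0.40940944,  0.57652244,  0.40941917,  0.57652557]), 'force': array([-0.4829356 ,  0.33427253,  0.09241761]), 'moment': array([ 0.00522582, -0.01834114,  0.04204358]), 'grip_width': 0.9991436644752981}
```

Run:
```python
import cv2
a=cv2.imread('pics/top0.png'); b=cv2.imread('pics/scene0.png')
cv2.imwrite('pics/top0c.png',cv2.resize(a[170:330,200:560],(800,356),interpolation=cv2.INTER_CUBIC))
cv2.imwrite('pics/scene0c.png',cv2.resize(b[190:400,110:420],(800,542),interpolation=cv2.INTER_CUBIC))
```

```text
(no output)
```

View pics/top0c.png

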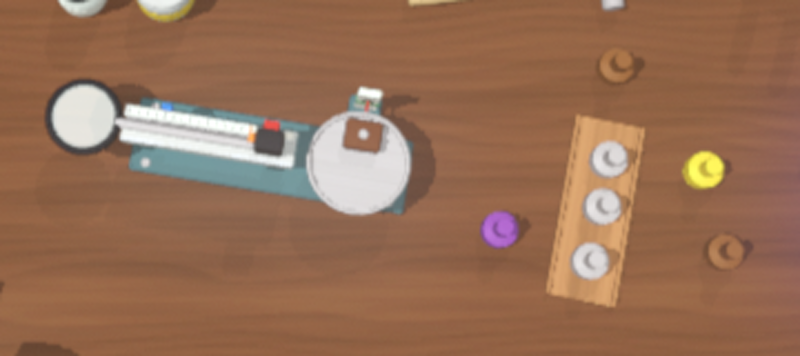

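View pics/scene0c.png

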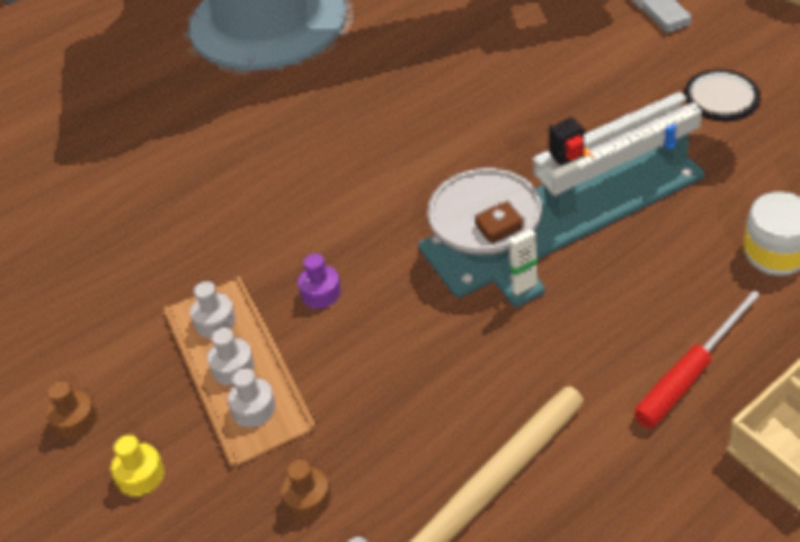

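```bash
cat >> h.py <<'E'
def crop(x,y): return (200+x*360/800, 170+y*160/356)
def plan(target,closing=None):
    """shift in tool axes from measured pose, and roll (deg) so tool z lies along closing direction"""
    s=monitor.get_state(); M=R.from_quat(s['eef_rot']).as_matrix()
    sh=M.T@(np.array(target)-s['tool_pos']); r=None
    if closing is not None:
        c=M.T@np.append(closing,0); r=np.degrees(np.arctan2(-c[1],c[2])); r=(r+90)%180-90
    print('shift',np.round(sh,4),'roll',r,'t',s['t'])
E
python3 - <<'E'
from h import *
f=cam('top')
print(R.from_quat(monitor.get_state()['eef_rot']).as_matrix().round(3))
for n,c,z in [('w_a',(613,156),.03),('w_b',(605,204),.03),('w_c',(594,259),.03),('purple',(500,229),.03),('pan',(359,163),.07),('lens',(84,117),.073),('handle',(270,140),.133),('button',(271,126),.118),('ptr',(252,135),.09),('marker',(167,107),.089),('block',(364,134),.085),('plate',(370,93),.092),('trayTL',(577,116),.01),('trayBL',(547,293),.01),('trayTR',(644,127),.01),('trayBR',(615,306),.01),('sleeveTL',(128,104),.085),('sleeveBR',(293,166),.085),('brown',(617,66),.03)]:
    print(n,atz(f,crop(*c),z).round(3))
E
```

```text
[[ 0.    -0.944  0.33 ]
 [ 0.     0.33   0.944]
 [-1.     0.     0.   ]]
w_a [ 0.544 -0.362  0.03 ]
w_b [ 0.486 -0.35   0.03 ]
w_c [ 0.422 -0.334  0.03 ]
purple [ 0.459 -0.224  0.03 ]
pan [ 0.534 -0.057  0.07 ]
lens [0.592 0.261 0.073]
handle [0.553 0.046 0.133]
button [0.571 0.044 0.118]
ptr [0.566 0.066 0.09 ]
marker [0.6   0.163 0.089]
block [ 0.566 -0.063  0.085]
plate [ 0.612 -0.07   0.092]
trayTL [ 0.596 -0.327  0.01 ]
trayBL [ 0.384 -0.281  0.01 ]
trayTR [ 0.581 -0.407  0.01 ]
trayBR [ 0.367 -0.361  0.01 ]
sleeveTL [0.604 0.209 0.085]
sleeveBR [0.53  0.019 0.085]
brown [ 0.652 -0.373  0.03 ]
```

Run:
```python
from h import *
plan([0.50,0.04,0.36],[0.984,-0.18]); print(monitor.get_state()['q'])
```

```text
shift [-0.1287 -0.4589 -0.4475] roll 81.12757469184896 t 0.95
[ 1.06091209e+00  2.45062090e-01  1.55777682e+00  3.52830346e-05
  1.33867444e+00 -1.74112859e-01]
```

Emit:
apply_moves(
  motion=[
    [1,[-0.05,0,0],8],
    [1,[-0.128,-0.46,-0.448],81],
    [1,[-0.128,-0.46,-0.448],81],
    [1,[-0.128,-0.46,-0.448],81],
    [1,[-0.128,-0.46,-0.448],81],
    [1,[-0.128,-0.46,-0.448],81],
    [1,[-0.128,-0.46,-0.448],81],
    [1,[-0.128,-0.46,-0.448],81],
    [1,[-0.128,-0.46,-0.448],81],
    [1,[-0.128,-0.46,-0.448],81],
    [1,[-0.128,-0.46,-0.448],81],
    [1,[-0.128,-0.46,-0.448],81],
    [1,[-0.128,-0.46,-0.448],81],
    [1,[-0.128,-0.46,-0.448],81],
    [1,[-0.128,-0.46,-0.448],81],
    [1,[-0.128,-0.46,-0.448],81],
    [1,[-0.128,-0.46,-0.448],81],
  ],
)

```text
t: 2.65
tool_pos: [0.5005, 0.0398, 0.3591]
eef_rot: [0.063, 0.704, -0.063, 0.704]
force: [0.5, -0.4, 0.1]
grip_width: 1.005
```

Run:
```python
from h import *
s=monitor.get_state();f=cam('wrist'); save(f,'w1.png'); print(s['t'],s['tool_pos'],f['C'],f['f'],f['Rm'].round(2))
np.savez('w1.npz',C=f['C'],Rm=f['Rm'],f=f['f'],cx=f['cx'],cy=f['cy'])
```

```text
2.65 [0.50050431 0.03984602 0.35913787] [0.51390503 0.11676124 0.50000725] 369.5859740971254 [[ 0.98  0.17  0.05]
 [-0.18  0.94  0.3 ]
 [-0.   -0.3   0.95]]
```

View pics/w1.png

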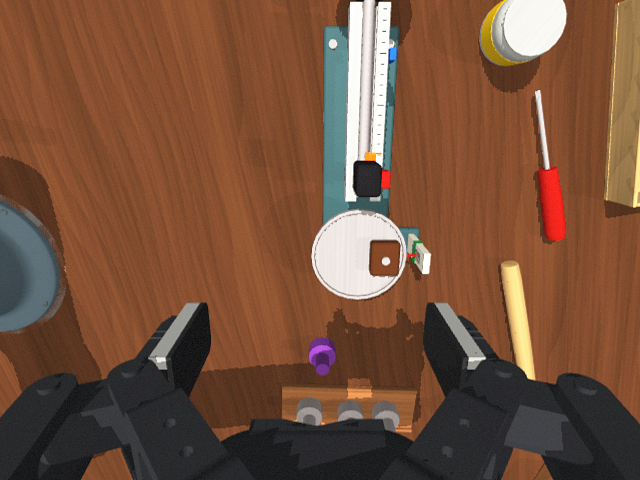

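Run:
```python
from h import *
from scipy.optimize import least_squares
z=np.load('w1.npz'); f={k:z[k] for k in z.files}
im=cv2.imread('pics/w1.png'); hsv=cv2.cvtColor(im,cv2.COLOR_BGR2HSV); H,S,V=cv2.split(hsv)
def blob(n,m,box):
    k=np.zeros_like(m);x0,y0,x1,y1=box;k[y0:y1,x0:x1]=m[y0:y1,x0:x1]
    nn,l,st,c=cv2.connectedComponentsWithStats(k.astype(np.uint8)); i=1+np.argmax(st[1:,4]); print(n,st[i],c[i].round(1)); return c[i]
red=((H<5)|(H>175))&(S>180)&(V>120)
blob('button',red,(370,160,400,200)); blob('panptr',red,(400,235,430,275))
blob('orange',(H>8)&(H<20)&(S>200)&(V>200),(355,140,395,170))
blob('blue',(H>105)&(H<125)&(S>150)&(V>120),(380,30,410,70))
blob('green',(H>45)&(H<75)&(S>100),(400,225,430,275))
blob('handle',(V<45),(345,150,390,205))
b=blob('block',(H<12)&(S>120)&(V<140)&(V>30),(362,232,408,284))
pts=[(-45,105,12),(45,105,12),(-20,-90,85)];px=[(324,27),(397,27),(346,201)]
def fun(p):
    c,s=np.cos(p[2]),np.sin(p[2]); r=[]
    for (x,y,zz),u in zip(pts+[(0,-165,80-p[3]),(31,-165,93-p[3])],px+[(359,254),(385,258)]):
        r+=list(proj(f,[p[0]+(c*x-s*y)/1e3,p[1]+(s*x+c*y)/1e3,zz/1e3])-u)
    return r
o=least_squares(fun,[.56,.1,-.18,8],x_scale=[.01,.01,.01,5]);print(o.x,np.round(o.fun,1))
cv2.imwrite('pics/w1c.png',cv2.resize(im[0:310,300:440],None,fx=4,fy=4,interpolation=cv2.INTER_CUBIC)[640:1240])
```

```text
button [381 170  10  19 159] [385.4 178.8]
panptr [407 254  10   3  25] [411.1 254.9]
orange [365 153  11   8  67] [370.  156.9]
blue [389  47   8  14  69] [392.4  54.6]
green [413 241  10  12  41] [415.4 245. ]
handle [354 161  28  36 547] [366.8 178.5]
block [370 241  30  35 855] [384.4 257.3]
[ 0.56510761  0.10418839 -0.1668061  25.59021593] [-1.7 -0.3  2.  -1.2 -0.   1.7 -0.1  0.4 -0.2 -0.2]
```

View pics/w1c.png

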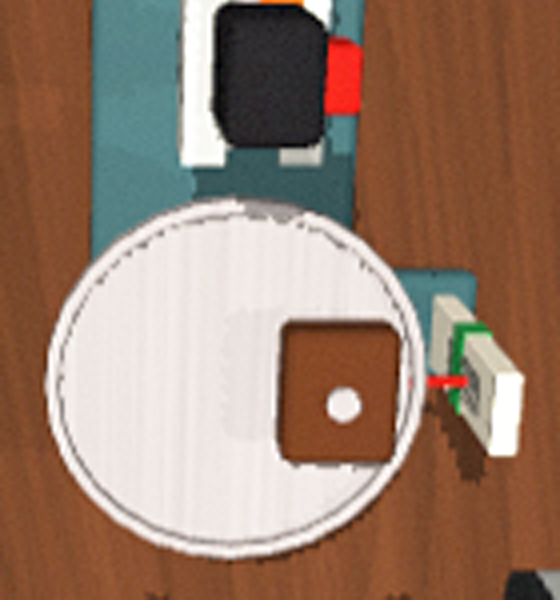

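Emit:
apply_moves(
  motion=[
    [1,[0.03,-0.24,0.024],0],
    [1,[0.03,-0.24,0.024],0],
    [1,[0.03,-0.24,0.024],0],
    [1,[0.03,-0.24,0.024],0],
    [1,[0.03,-0.24,0.024],0],
    [1,[0.03,-0.24,0.024],0],
    [1,[0.03,-0.24,0.024],0],
  ],
)

```text
t: 3.4
tool_pos: [0.4818, -0.2007, 0.329]
eef_rot: [0.063, 0.704, -0.063, 0.704]
force: [0.3, 0.5, 0.1]
grip_width: 0.998
```

Run:
```python
from h import *
s=monitor.get_state();f=cam('wrist'); save(f,'w2.png'); print(s['t'],s['tool_pos'])
np.savez('w2.npz',C=f['C'],Rm=f['Rm'],f=f['f'],cx=f['cx'],cy=f['cy'])
for d in cams.spot_in('wrist','weight1'): print(np.round(d['bbox']),d['p'])
```

```text
3.4 [ 0.48176413 -0.20065746  0.32900926]
[306. 364. 332. 407.] 0.93
[368. 272. 400. 312.] 0.73
[325. 275. 355. 313.] 0.67
[370. 346. 396. 384.] 0.64
[289. 187. 321. 223.] 0.58
[447. 268. 486. 304.] 0.56
```

View pics/w2.png

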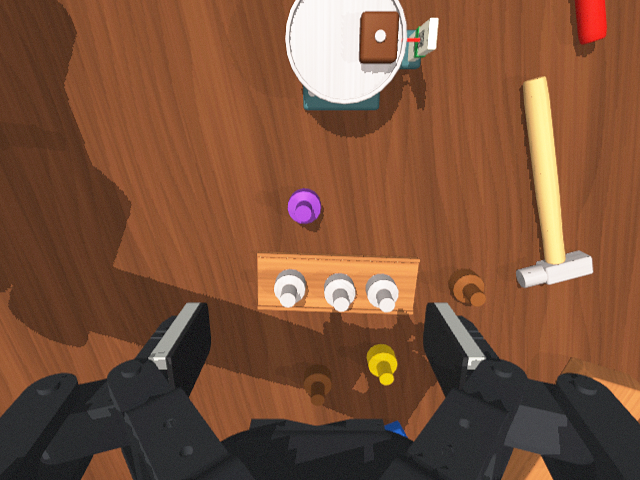

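Run:
```python
from h import *
im=cv2.imread('pics/w2.png')
cv2.imwrite('pics/w2c.png',cv2.resize(im[240:325,250:430],None,fx=4,fy=4,interpolation=cv2.INTER_CUBIC))
```

```text
(no output)
```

View pics/w2c.png

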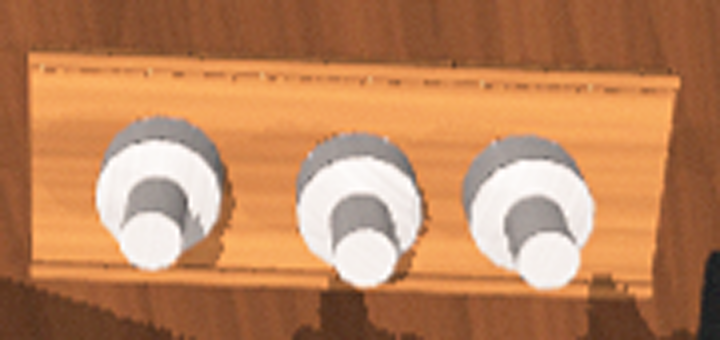

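Run:
```python
from h import *
z=np.load('w2.npz'); f={k:z[k] for k in z.files}
P=[atz(f,(250+a/4,240+b/4),.058) for a,b in [(151,240),(365,257),(548,260)]]
for p in P: print(p.round(4))
a,b=[atz(f,(250+a/4,240+b/4),.016) for a,b in [(30,55),(680,82)]]
t=b-a; t/=np.linalg.norm(t); print('tray x',t)
n=np.array([-t[1],t[0]])
for p in P: plan([p[0],p[1],.031],n)
# pan centre, from w2: ring centre; from w1
g=np.load('w1.npz'); g={k:g[k] for k in g.files}
for d in (.005,.01,.015): print(d,atz(g,(358.8,254),.08-d), 'block',atz(g,(384.6,257.7),.093-d), 'w2blk',atz(f,(379,37.5),.093-d),'w2ring',atz(f,(347,37),.08-d))
```

```text
[ 0.4217 -0.3298  0.058 ]
[ 0.486  -0.3473  0.058 ]
[ 0.5419 -0.3584  0.058 ]
tray x [ 0.97549304 -0.2200303   0.        ]
shift [ 0.2985 -0.1387 -0.0369] roll -87.3942894635184 t 3.5
shift [ 0.2986 -0.1447  0.0295] roll -87.3942894635184 t 3.5
shift [ 0.2986 -0.1458  0.0865] roll -87.3942894635184 t 3.5
0.005 [ 0.5365486  -0.04993677  0.075     ] block [ 0.56549867 -0.05492132  0.088     ] w2blk [ 0.5644038  -0.06465507  0.088     ] w2ring [ 0.5366386  -0.05679417  0.075     ]
0.01 [ 0.53681499 -0.05189789  0.07      ] block [ 0.56612479 -0.05700481  0.083     ] w2blk [ 0.56530933 -0.06388028  0.083     ] w2ring [ 0.53716279 -0.05594536  0.07      ]
0.015 [ 0.53708138 -0.05385901  0.065     ] block [ 0.56675092 -0.0590883   0.078     ] w2blk [ 0.56621486 -0.06310548  0.078     ] w2ring [ 0.53768698 -0.05509654  0.065     ]
```

Emit:
apply_moves(
  motion=[
    [0.55,[0.2,-0.139,-0.037],-87.4],
    [0.55,[0.2,-0.139,-0.037],-87.4],
    [0.55,[0.2,-0.139,-0.037],-87.4],
    [0.55,[0.2,-0.139,-0.037],-87.4],
    [0.55,[0.2,-0.139,-0.037],-87.4],
    [0.55,[0.2,-0.139,-0.037],-87.4],
    [0.55,[0.2,-0.139,-0.037],-87.4],
    [0.55,[0.2,-0.139,-0.037],-87.4],
    [0.55,[0.2,-0.139,-0.037],-87.4],
    [0.55,[0.2,-0.139,-0.037],-87.4],
    [0.55,[0.2,-0.139,-0.037],-87.4],
    [0.55,[0.2,-0.139,-0.037],-87.4],
  ],
)

```text
t: 4.7
tool_pos: [0.4215, -0.3305, 0.1297]
eef_rot: [-0.441, 0.553, 0.441, 0.553]
force: [-0.2, 0.4, -0.1]
grip_width: 0.554
```

Run:
```python
from h import *
s=monitor.get_state();print(s['t'],s['tool_pos'],s['q'])
f=cam('wrist'); save(f,'w3.png')
np.savez('w3.npz',C=f['C'],Rm=f['Rm'],f=f['f'],cx=f['cx'],cy=f['cy'])
print([proj(f,p) for p in ([.4217,-.3298,.058],[.486,-.3473,.058])])
plan([.4217,-.3298,.031])
```

```text
4.7 [ 0.42147507 -0.33054615  0.12966545] [-8.76897187e-01  9.64213002e-02  1.92534074e+00  6.59779211e-05
  1.11919259e+00 -2.22338935e+00]
[array([317.39521336, 251.20297986]), array([313.10059541, 344.92100931])]
shift [ 0.0986 -0.0001  0.001 ] roll None t 4.75
```

View pics/w3.png

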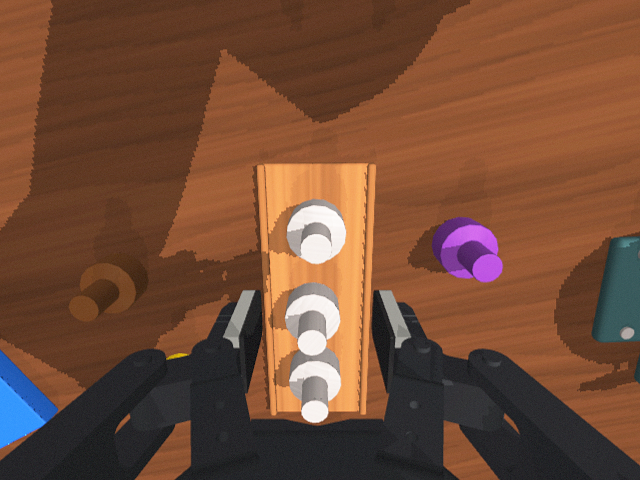

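Emit:
apply_moves(
  motion=[
    [0.55,[0.04,0.001,0.001],0],
    [0.55,[0.075,0.001,0.001],0],
    [0.55,[0.0985,0.001,0.001],0],
    [0.55,[0.0985,0.001,0.001],0],
    [0.1,[0.0985,0.001,0.001],0],
    [0.1,[0.0985,0.001,0.001],0],
    [0.1,[0.0985,0.001,0.001],0],
    [0.1,[0.0985,0.001,0.001],0],
    [0.1,[0.0985,0.001,0.001],0],
    [0.1,[0.0985,0.001,0.001],0],
  ],
)

```text
t: 5.75
tool_pos: [0.4211, -0.3313, 0.0328]
eef_rot: [-0.442, 0.553, 0.44, 0.553]
force: [1.1, 2.3, 6.9]
grip_width: 0.216
```

Emit:
apply_moves(
  motion=[
    [0.1,[-0.01,0,0],0],
    [0.1,[-0.05,0,0],0],
    [0.1,[-0.1,0,0],0],
    [0.1,[-0.16,0,0],0],
    [0.1,[-0.16,0,0],0],
  ],
)

```text
t: 6.25
tool_pos: [0.4222, -0.3331, 0.1983]
eef_rot: [-0.445, 0.553, 0.436, 0.553]
force: [0.6, -0.6, -2.4]
grip_width: 0.211
```

```bash
cat >> h.py <<'E'
TH=-0.1668; PAN=np.array([.5372,-.0545])
def st(x,y): c,s=np.cos(TH),np.sin(TH); return PAN+np.array([c*x-s*y,s*x+c*y])/1e3
E
python3 - <<'E'
from h import *
s=monitor.get_state();print(s['t'],s['tool_pos'],s['force'],s['grip_width'],s['q'][5])
x=np.array([np.cos(TH),np.sin(TH)])
print(st(-20,-25)); plan([*st(-20,-25),.19],x)
E
```

```text
6.25 [ 0.42217315 -0.33305161  0.19833745] [ 0.55831319 -0.57578442 -2.40322455] 0.21089655800461357 -2.225388554786633
[ 0.51332689 -0.07583248]
shift [ 0.0065 -0.0316  0.2711] roll 86.71518229551293 t 6.25
```

Emit:
apply_moves(
  motion=[
    [0.1,[0.006,-0.032,0.271],86.7],
    [0.1,[0.006,-0.032,0.271],86.7],
    [0.1,[0.006,-0.032,0.271],86.7],
    [0.1,[0.006,-0.032,0.271],86.7],
    [0.1,[0.006,-0.032,0.271],86.7],
    [0.1,[0.006,-0.032,0.271],86.7],
    [0.1,[0.006,-0.032,0.271],86.7],
    [0.1,[0.006,-0.032,0.271],86.7],
    [0.1,[0.006,-0.032,0.271],86.7],
    [0.1,[0.006,-0.032,0.271],86.7],
    [0.1,[0.006,-0.032,0.271],86.7],
    [0.1,[0.006,-0.032,0.271],86.7],
    [0.1,[0.006,-0.032,0.271],86.7],
  ],
)

```text
t: 7.55
tool_pos: [0.5107, -0.0731, 0.184]
eef_rot: [0.058, 0.705, -0.058, 0.704]
force: [0.0, -0.6, -3.9]
grip_width: 0.214
```

Run:
```python
from h import *
s=monitor.get_state();print(s['t'],s['tool_pos'],s['force'],s['grip_width'],s['q'])
plan([*st(-20,-25),.10])
f=cam('wrist'); save(f,'w4.png')
np.savez('w4.npz',C=f['C'],Rm=f['Rm'],f=f['f'],cx=f['cx'],cy=f['cy'])
p=f['pixels'][:,:,::-1]; cv2.imwrite('pics/w4v.png',np.hstack([p[100:400,170:490][:, :],cv2.resize(p[200:300,400:520],None,fx=3,fy=3)]))
for d in (.005,.01,.015,.02): 
    print(d,proj(f,[*st(0,0),.08-d]),proj(f,[*st(31,0),.093-d]))
print(proj(f,[*st(74,0),.092]),proj(f,[*st(74,0),.05]))
```

```text
7.55 [ 0.51074395 -0.07306795  0.18404728] [ 0.01080404 -0.56810309 -3.91838665] 0.21424137549322886 [-3.62028623e-01 -2.11201171e-02  1.93748955e+00 -1.69037122e-04
  1.22666777e+00 -1.97489449e-01]
shift [ 0.084  -0.0023  0.0031] roll None t 7.55
0.005 [350.8637485  201.42761848] [399.82670218 205.90547437]
0.01 [350.24566831 199.87927779] [398.23444456 204.19327284]
0.015 [349.64985595 198.3867198 ] [396.70237258 202.54579071]
0.02 [349.07512932 196.94698329] [395.22713712 200.95942655]
[467.72768232 207.56060237] [446.11252705 194.56227442]
```

View pics/w4v.png

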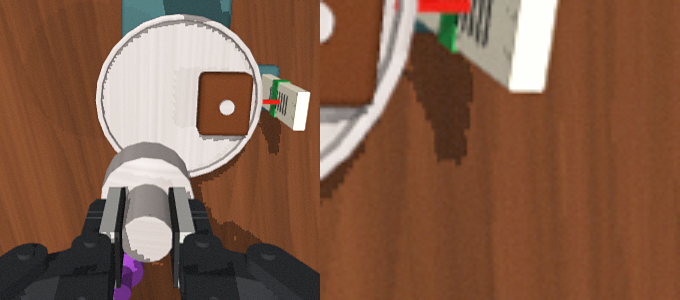

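```bash
cat >> h.py <<'E'
def plate(f,im):
    """back-project green and red pixels onto the plate's -x face; print heights (mm)"""
    H,S,V=cv2.split(cv2.cvtColor(im,cv2.COLOR_RGB2HSV)); n=np.array([np.cos(TH),np.sin(TH),0]); p0=np.array([*st(74,0),0])
    ctr=proj(f,[*st(74,0),.065]).astype(int)
    for nm,m in (('green',(H>45)&(H<80)&(S>90)),('red',((H<5)|(H>175))&(S>180)&(V>110))):
        ys,xs=np.nonzero(m); k=(abs(ys-ctr[1])<45)&(abs(xs-ctr[0])<45); rows={}
        for x,y in zip(xs[k],ys[k]):
            d=ray(f,(x+.0,y)); P=f['C']+d*(n@(p0-f['C']))/(n@d); rows.setdefault(y,[]).append((x,round(P[2]*1e3,1),round((P[:2]-p0[:2])@[-np.sin(TH),np.cos(TH)]*1e3,1)))
        print(nm)
        for y in sorted(rows): r=rows[y]; print(y,r[0],r[-1],len(r))
E
python3 - <<'E'
from h import *
z=np.load('w4.npz'); f={k:z[k] for k in z.files}
plate(f,cv2.imread('pics/w4.png')[:,:,::-1].copy())
E
```

```text
green
179 (np.int64(451), np.float64(56.5), np.float64(12.8)) (np.int64(452), np.float64(58.5), np.float64(13.1)) 2
180 (np.int64(443), np.float64(39.7), np.float64(9.3)) (np.int64(456), np.float64(66.3), np.float64(13.7)) 14
181 (np.int64(443), np.float64(39.9), np.float64(8.6)) (np.int64(459), np.float64(72.0), np.float64(13.9)) 17
182 (np.int64(443), np.float64(40.2), np.float64(7.9)) (np.int64(460), np.float64(74.0), np.float64(13.5)) 9
183 (np.int64(443), np.float64(40.4), np.float64(7.1)) (np.int64(448), np.float64(51.3), np.float64(9.0)) 6
184 (np.int64(443), np.float64(40.7), np.float64(6.4)) (np.int64(448), np.float64(51.5), np.float64(8.3)) 6
185 (np.int64(443), np.float64(40.9), np.float64(5.7)) (np.int64(448), np.float64(51.7), np.float64(7.6)) 6
186 (np.int64(443), np.float64(41.1), np.float64(4.9)) (np.int64(447), np.float64(49.9), np.float64(6.5)) 5
187 (np.int64(442), np.float64(39.1), np.float64(3.8)) (np.int64(447), np.float64(50.1), np.float64(5.8)) 6
188 (np.int64(442), np.float64(39.4), np.float64(3.0)) (np.int64(447), np.float64(50.3), np.float64(5.1)) 6
189 (np
[... 2397 characters left out ...]
0.6), np.float64(-16.5)) 2
217 (np.int64(444), np.float64(50.8), np.float64(-17.3)) (np.int64(445), np.float64(53.0), np.float64(-16.7)) 2
red
199 (np.int64(439), np.float64(35.1), np.float64(-6.6)) (np.int64(439), np.float64(35.1), np.float64(-6.6)) 1
200 (np.int64(433), np.float64(20.4), np.float64(-10.6)) (np.int64(449), np.float64(57.3), np.float64(-2.6)) 17
201 (np.int64(433), np.float64(20.7), np.float64(-11.4)) (np.int64(449), np.float64(57.5), np.float64(-3.3)) 17
202 (np.int64(433), np.float64(20.9), np.float64(-12.2)) (np.int64(449), np.float64(57.7), np.float64(-4.0)) 17
203 (np.int64(433), np.float64(21.2), np.float64(-13.0)) (np.int64(449), np.float64(58.0), np.float64(-4.7)) 17
```

Emit:
apply_moves(
  motion=[
    [0.1,[0.04,-0.002,0.003],0],
    [0.1,[0.07,-0.002,0.003],0],
    [0.1,[0.085,-0.002,0.003],0],
    [0.1,[0.09,-0.002,0.003],0],
    [0.1,[0.095,-0.002,0.003],0],
    [0.1,[0.1,-0.002,0.003],0],
    [0.1,[0.1,-0.002,0.003],0],
    [0.1,[0.1,-0.002,0.003],0],
  ],
)

```text
t: 8.4
tool_pos: [0.5145, -0.0758, 0.0856]
eef_rot: [0.059, 0.704, -0.059, 0.705]
force: [-0.8, 0.3, -2.8]
grip_width: 0.211
```

Emit:
apply_moves(
  motion=[
    [0.1,[0.004,0,0],0],
    [0.1,[0.006,0,0],0],
    [0.1,[0.006,0,0],0],
    [0.3,[0.006,0,0],0],
    [0.42,[0.006,0,0],0],
    [0.42,[0.006,0,0],0],
    [0.42,[0.006,0,0],0],
    [0.42,[-0.02,0,0],0],
    [0.42,[-0.06,0,0],0],
    [0.42,[-0.06,0,0],0],
    [0.42,[-0.06,0,0],0],
  ],
)

```text
t: 9.5
tool_pos: [0.5147, -0.0759, 0.1459]
eef_rot: [0.059, 0.704, -0.059, 0.706]
force: [-0.4, -0.3, 0.8]
grip_width: 0.42
```

Run:
```python
from h import *
s=monitor.get_state();print(s['t'],s['tool_pos'],s['force'],s['grip_width'])
f=cam('wrist'); save(f,'w5.png')
np.savez('w5.npz',C=f['C'],Rm=f['Rm'],f=f['f'],cx=f['cx'],cy=f['cy'])
p=f['pixels'][:,:,::-1]; c=proj(f,[*st(74,0),.065]).astype(int); y0,x0=max(c[1]-40,0),c[0]-50
cv2.imwrite('pics/w5v.png',np.hstack([p[60:360,150:490],cv2.resize(p[y0:y0+75,x0:x0+100],(400,300))])); print(x0,y0)
plate(f,f['pixels'])
g=cam('scene'); save(g,'s5.png')
```

```text
9.5 [ 0.51471278 -0.07592851  0.14593568] [-0.43047225 -0.26881628  0.81690544] 0.42036192509406145
417 167
green
185 (np.int64(455), np.float64(40.8), np.float64(9.9)) (np.int64(469), np.float64(63.2), np.float64(13.8)) 15
186 (np.int64(454), np.float64(39.2), np.float64(8.9)) (np.int64(471), np.float64(66.3), np.float64(13.8)) 18
187 (np.int64(455), np.float64(41.2), np.float64(8.6)) (np.int64(474), np.float64(70.7), np.float64(14.0)) 20
188 (np.int64(455), np.float64(41.4), np.float64(7.9)) (np.int64(474), np.float64(70.8), np.float64(13.4)) 10
189 (np.int64(454), np.float64(39.8), np.float64(7.0)) (np.int64(461), np.float64(51.7), np.float64(9.2)) 8
190 (np.int64(454), np.float64(40.0), np.float64(6.3)) (np.int64(461), np.float64(51.9), np.float64(8.6)) 8
191 (np.int64(454), np.float64(40.2), np.float64(5.7)) (np.int64(460), np.float64(50.5), np.float64(7.7)) 7
192 (np.int64(454), np.float64(40.4), np.float64(5.0)) (np.int64(460), np.float64(50.7), np.float64(7.1)) 7
193 (np.int64(454), np.float64(40.6), np.float64(4.4)) (np.int64(460), np.float64(50.9), np.float64(6.4)) 7
194 (n
[... 3717 characters left out ...]
.7), np.float64(-16.0)) 3
228 (np.int64(456), np.float64(51.3), np.float64(-17.1)) (np.int64(457), np.float64(52.9), np.float64(-16.6)) 2
red
205 (np.int64(439), np.float64(13.5), np.float64(-10.2)) (np.int64(456), np.float64(46.6), np.float64(-2.5)) 18
206 (np.int64(439), np.float64(13.7), np.float64(-10.9)) (np.int64(456), np.float64(46.8), np.float64(-3.1)) 18
207 (np.int64(439), np.float64(13.9), np.float64(-11.7)) (np.int64(456), np.float64(47.0), np.float64(-3.8)) 18
208 (np.int64(439), np.float64(14.2), np.float64(-12.4)) (np.int64(456), np.float64(47.2), np.float64(-4.4)) 18
209 (np.int64(439), np.float64(14.4), np.float64(-13.1)) (np.int64(456), np.float64(47.4), np.float64(-5.0)) 7
```

View pics/w5v.png

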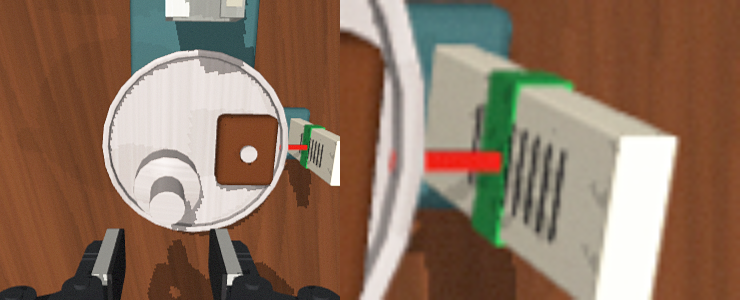

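Emit:
apply_moves(
  motion=[
    [0.42,[0,-0.05,-0.007],0],
    [0.42,[0,-0.073,-0.007],0],
    [0.42,[0.01,-0.073,-0.007],0],
    [0.42,[0.05,-0.073,-0.007],0],
    [0.42,[0.09,-0.073,-0.007],0],
    [0.42,[0.096,-0.073,-0.007],0],
    [0.42,[0.096,-0.073,-0.007],0],
    [0.42,[0.096,-0.073,-0.007],0],
  ],
)

```text
t: 10.4
tool_pos: [0.496, -0.1466, 0.05]
eef_rot: [0.058, 0.704, -0.059, 0.705]
force: [-0.1, -0.6, 1.0]
grip_width: 0.419
```

Run:
```python
from h import *
s=monitor.get_state();print(s['t'],s['tool_pos'],s['force'],s['grip_width'])
f=cam('wrist'); save(f,'w6.png')
np.savez('w6.npz',C=f['C'],Rm=f['Rm'],f=f['f'],cx=f['cx'],cy=f['cy'])
import io,contextlib
b=io.StringIO()
with contextlib.redirect_stdout(b): plate(f,f['pixels'])
L=b.getvalue().replace('np.int64','').replace('np.float64','').replace('(','').replace(')','').split('\n'); i=L.index('red'); print('\n'.join(L[i-24:i:2]+L[i:]))
n=np.array([np.cos(TH),np.sin(TH),0]); tip=np.array([*st(74,-3),.049])
for k in ('w4','w5','w6'):
    C=np.load(k+'.npz')['C']; v=tip-C; print(k,'slope dz/dx',-v[2]/(n@v))
p=f['pixels'][:,:,::-1]; c=proj(f,[*st(74,0),.055]).astype(int); y0,x0=max(c[1]-50,0),min(c[0]-60,520)
cv2.imwrite('pics/w6v.png',np.hstack([cv2.resize(p,(400,300)),cv2.resize(p[y0:y0+90,x0:x0+120],(400,300))])); print(x0,y0)
```

```text
10.4 [ 0.49601029 -0.14656541  0.05001874] [-0.0735051  -0.63077099  0.95407724] 0.41871157385246727
72 601, 49.9, -4.3 605, 51.9, -4.5 5
74 596, 47.6, -4.7 627, 61.9, -6.2 11
76 596, 47.9, -5.4 604, 51.8, -5.8 9
78 596, 48.1, -6.1 604, 52.1, -6.4 9
80 596, 48.3, -6.7 603, 51.8, -7.0 8
82 596, 48.5, -7.4 603, 52.0, -7.7 8
84 596, 48.7, -8.1 602, 51.7, -8.3 7
86 596, 49.0, -8.8 602, 51.9, -9.0 7
88 596, 49.2, -9.5 601, 51.7, -9.6 6
90 596, 49.4, -10.2 601, 51.9, -10.3 6
92 596, 49.6, -10.8 601, 52.1, -11.0 6
94 596, 49.8, -11.5 600, 51.8, -11.6 5
red
63 596, 46.4, -1.0 601, 49.0, -1.3 6
64 596, 46.6, -1.3 601, 49.1, -1.6 6
65 596, 46.7, -1.6 601, 49.2, -1.9 6
66 596, 46.8, -2.0 601, 49.3, -2.3 6
67 596, 46.9, -2.3 600, 48.9, -2.6 5
68 596, 47.0, -2.7 600, 49.0, -2.9 5
69 596, 47.1, -3.0 600, 49.1, -3.2 5
70 596, 47.2, -3.3 600, 49.2, -3.6 5
71 596, 47.3, -3.7 600, 49.3, -3.9 5

w4 slope dz/dx 2.8313734703283453
w5 slope dz/dx 2.54347878336467
w6 slope dz/dx 1.4165928525285163
520 6
```

View pics/w6v.png

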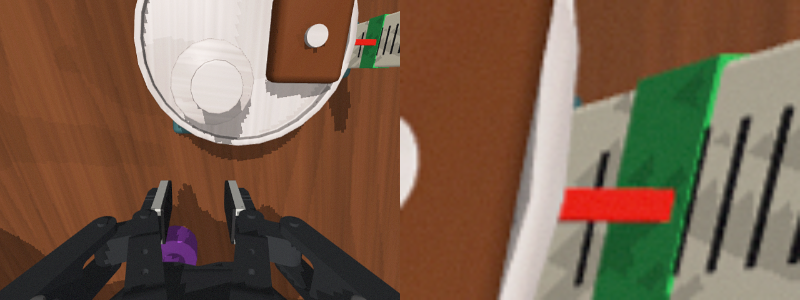

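Emit:
apply_moves(
  motion=[
    [0.42,[0,0,0.045],0],
    [0.42,[0,0,0.045],0],
    [0.42,[0,0,0.045],0],
    [0.42,[0,0,0.045],0],
  ],
)

```text
t: 10.85
tool_pos: [0.5396, -0.154, 0.0499]
eef_rot: [0.059, 0.704, -0.059, 0.705]
force: [-0.4, -0.4, 0.4]
grip_width: 0.42
```

```bash
cat > shot.py <<'E'
import sys
from h import *
k=sys.argv[1]; f=cam('wrist'); save(f,k+'.png'); np.savez(k+'.npz',C=f['C'],Rm=f['Rm'],f=f['f'],cx=f['cx'],cy=f['cy']); s=monitor.get_state(); print(s['t'],s['tool_pos'],s['force'])
E
python3 shot.py w7
```

```text
10.9 [ 0.53925393 -0.15391702  0.04965705] [-0.23852735 -0.65868096  0.56438903]
```

Emit:
apply_moves(
  motion=[
    [0.42,[0,0,0.038],0],
    [0.42,[0,0,0.038],0],
    [0.42,[0,0,0.038],0],
    [0.42,[0,0,0.038],0],
  ],
)

```text
t: 11.3
tool_pos: [0.576, -0.16, 0.0489]
eef_rot: [0.059, 0.705, -0.059, 0.704]
force: [0.4, -0.5, 0.1]
grip_width: 0.417
```

```bash
python3 shot.py w8
python3 - <<'E'
from h import *
for k in ('w5','w6','w7','w8'):
    z=np.load(k+'.npz'); f={q:z[q] for q in z.files}; im=cv2.imread(f'pics/{k}.png')
    H,S,V=cv2.split(cv2.cvtColor(im,cv2.COLOR_BGR2HSV)); c=proj(f,[*st(74,-3),.05]); print(k,c.round(1))
    for nm,m in (('green',(H>45)&(H<80)&(S>90)),('red',((H<5)|(H>175))&(S>180)&(V>110))):
        out=[]
        for y in range(max(0,int(c[1])-16),int(c[1])+20,2 if nm=='green' else 1):
            xs=np.nonzero(m[y])[0]; xs=xs[abs(xs-c[0])<30]
            if len(xs): out.append((y,int(xs[0]),int(xs[-1])))
        print(nm,out)
E
```

```text
11.35 [ 0.57593943 -0.16000787  0.04884411] [-0.87468635  0.27191407  0.86607239]
w5 [457.8 206.9]
green [(190, 454, 461), (192, 454, 460), (194, 453, 460), (196, 453, 460), (198, 453, 459), (200, 453, 459), (202, 453, 459), (204, 456, 459), (206, 458, 458), (208, 458, 458), (210, 457, 458), (212, 451, 457), (214, 451, 457), (216, 451, 457), (218, 451, 457), (220, 450, 457), (222, 450, 456), (224, 451, 456)]
red [(205, 439, 456), (206, 439, 456), (207, 439, 456), (208, 439, 456), (209, 439, 456)]
w6 [602.  68.]
green [(51, 587, 610), (53, 587, 610), (55, 586, 609), (57, 586, 609), (59, 586, 608), (61, 585, 608), (63, 603, 607), (65, 603, 607), (67, 602, 606), (69, 602, 606), (71, 602, 605), (73, 583, 605), (75, 582, 604), (77, 582, 604), (79, 581, 603), (81, 581, 603), (83, 580, 603), (85, 580, 602)]
red [(62, 579, 580), (63, 572, 601), (64, 572, 601), (65, 572, 601), (66, 572, 601), (67, 572, 600), (68, 572, 600), (69, 572, 600), (70, 572, 600), (71, 572, 600), (72, 590, 592)]
w7 [475.9  67.2]
green [(51, 466, 479), (53, 466, 479), (55, 466, 479), (57, 466, 478), (59, 466, 478), (61, 465, 478), (63, 475, 478), (65, 475, 477), (67, 475, 477), (69, 475, 477), (71, 474, 477), (73, 464, 476), (75, 464, 476), (77, 464, 476), (79, 463, 476), (81, 463, 475), (83, 463, 475), (85, 462, 475)]
red [(62, 446, 473), (63, 446, 474), (64, 446, 474), (65, 446, 473), (66, 446, 473), (67, 446, 473), (68, 446, 473), (69, 446, 473), (70, 446, 473), (71, 446, 472)]
w8 [370.6  67.1]
green [(51, 366, 370), (53, 365, 370), (55, 365, 369), (57, 365, 370), (59, 365, 369), (61, 365, 369), (63, 369, 369), (65, 369, 369), (67, 368, 369), (69, 368, 369), (71, 368, 369), (73, 364, 369), (75, 364, 368), (77, 364, 369), (79, 364, 368), (81, 364, 368), (83, 364, 368), (85, 364, 368)]
red [(62, 341, 367), (63, 341, 367), (64, 341, 367), (65, 341, 367), (66, 341, 367), (67, 341, 367), (68, 341, 367), (69, 341, 367), (70, 341, 367), (71, 341, 366)]
```

Emit:
apply_moves(
  motion=[
    [0.7,[-0.05,0,0],0],
    [0.7,[-0.1,0,0],0],
    [0.7,[-0.15,0,-0.01],0],
    [0.7,[-0.191,0.188,-0.056],0],
    [0.7,[-0.191,0.188,-0.056],0],
    [0.7,[-0.191,0.188,-0.056],0],
    [0.7,[-0.191,0.188,-0.056],0],
    [0.7,[-0.191,0.188,-0.056],0],
    [0.7,[-0.191,0.188,-0.056],0],
    [0.7,[-0.191,0.188,-0.056],0],
  ],
)

```text
t: 12.35
tool_pos: [0.5523, 0.0337, 0.2393]
eef_rot: [0.059, 0.705, -0.059, 0.704]
force: [-0.0, -0.3, -0.5]
grip_width: 0.697
```

```bash
python3 shot.py w9
python3 - <<'E'
from h import *
z=np.load('w9.npz'); f={k:z[k] for k in z.files}
im=cv2.imread('pics/w9.png'); H,S,V=cv2.split(cv2.cvtColor(im,cv2.COLOR_BGR2HSV))
def blob(n,m,near,zz):
    k=np.zeros_like(m);x,y=[int(a) for a in near];k[max(0,y-45):y+45,x-45:x+45]=m[max(0,y-45):y+45,x-45:x+45]
    nn,l,st_,c=cv2.connectedComponentsWithStats(k.astype(np.uint8))
    if nn<2: print(n,'none',near);return
    i=1+np.argmax(st_[1:,4]); P=atz(f,c[i],zz); d=P[:2]-PAN
    print(n,st_[i],c[i].round(1),P.round(4),'stand rel pan x %.1f y %.1f'%(1e3*(d@[np.cos(TH),np.sin(TH)]),1e3*(d@[-np.sin(TH),np.cos(TH)])))
red=((H<5)|(H>175))&(S>180)&(V>110)
blob('button',red,proj(f,[*st(18,102),.115]),.118)
blob('handle',V<50,proj(f,[*st(0,102),.13]),.130)
blob('orange',(H>8)&(H<20)&(S>200)&(V>180),proj(f,[*st(0,126),.09]),.088)
blob('blue',(H>105)&(H<125)&(S>150)&(V>100),proj(f,[*st(22,225),.089]),.089)
cv2.imwrite('pics/w9v.png',im)
E
```

```text
12.4 [0.55239228 0.0333541  0.23919585] [-0.63391638  0.15501635 -0.01860409]
button [336 195  14  28 363] [342.5 208.9] [0.5728 0.0448 0.118 ] stand rel pan x 18.6 y 103.8
handle [ 301  182   36   53 1788] [318.1 208.2] [0.5558 0.0511 0.13  ] stand rel pan x 0.8 y 107.2
orange [319 170  14  12 127] [325.2 176. ] [0.564  0.0658 0.088 ] stand rel pan x 6.5 y 123.1
blue [349  22  11  26 191] [353.5  35.2] [0.5995 0.1606 0.089 ] stand rel pan x 25.7 y 222.5
```

View pics/w9v.png

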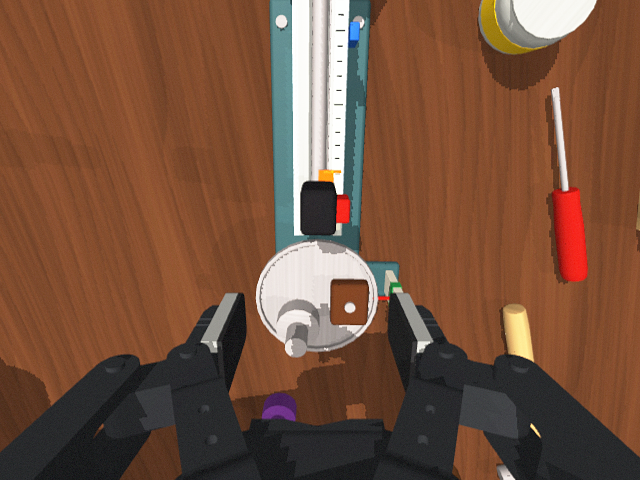

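Emit:
apply_moves(
  motion=[
    [0.85,[0.02,0.015,0.002],0],
    [0.85,[0.06,0.015,0.002],0],
    [0.85,[0.1,0.015,0.002],0],
    [0.85,[0.125,0.015,0.002],0],
    [0.85,[0.143,0.015,0.002],0],
    [0.85,[0.143,0.015,0.002],0],
    [0.85,[0.143,0.015,0.002],0],
  ],
)

```text
t: 13.1
tool_pos: [0.5574, 0.0479, 0.0968]
eef_rot: [0.059, 0.705, -0.059, 0.704]
force: [0.2, 0.3, -0.0]
grip_width: 0.846
```

```bash
python3 shot.py w10
python3 - <<'E'
from h import *
z=np.load('w10.npz'); f={k:z[k] for k in z.files}
im=cv2.imread('pics/w10.png'); H,S,V=cv2.split(cv2.cvtColor(im,cv2.COLOR_BGR2HSV))
def b(n,m,box):
    x0,y0,x1,y1=box; k=np.zeros(m.shape,np.uint8);k[y0:y1,x0:x1]=m[y0:y1,x0:x1]
    nn,l,s,c=cv2.connectedComponentsWithStats(k); i=1+np.argmax(s[1:,4]) if nn>1 else 0; print(n,s[i],c[i].round(1))
red=((H<5)|(H>175))&(S>180)&(V>110)
b('button',red,(200,150,460,480)); b('orange',(H>8)&(H<20)&(S>200)&(V>180),(200,100,460,480)); b('blue',(H>105)&(H<125)&(S>150)&(V>100),(200,0,460,300))
print('expected',proj(f,[*st(18,104),.112]),proj(f,[*st(-13,104),.130]),proj(f,[*st(13,104),.130]))
E
```

```text
13.15 [0.55804619 0.04804292 0.09776607] [-0.20779376  0.05996797  1.74532023]
button [ 348  299   27   65 1537] [360.1 332.4]
orange [314 248  40  23 608] [329.2 257.5]
blue [370   0  23  18 212] [380.5   4.6]
expected [356.51250767 328.906504  ] [271.28598581 357.65806616] [347.28405046 357.65592071]
```

View pics/w10.png

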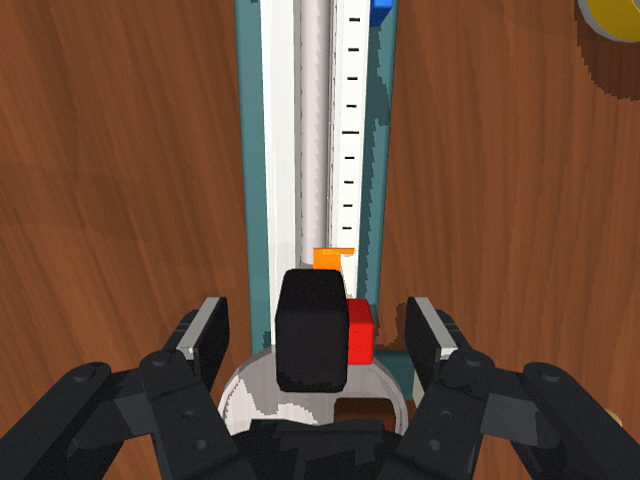

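Emit:
apply_moves(
  motion=[
    [0.5,[0,-0.001,0.001],0],
    [0.4,[0,-0.001,0.001],0],
    [0.2,[0,-0.001,0.001],0],
    [0.2,[0,-0.001,0.001],0],
    [0.2,[0,-0.001,0.001],0],
    [0.2,[0,-0.001,0.001],0],
    [0.2,[0,-0.001,0.001],0],
  ],
)

```text
t: 13.85
tool_pos: [0.5566, 0.0479, 0.0986]
eef_rot: [0.058, 0.706, -0.059, 0.703]
force: [-16.9, -0.2, 16.7]
grip_width: 0.321
```

Emit:
apply_moves(
  motion=[
    [0.2,[-0.001,0,-0.001],0],
    [0.2,[-0.002,0,-0.002],0],
    [0.2,[-0.002,0,-0.002],0],
    [0.2,[-0.002,0,-0.002],0],
  ],
)

```text
t: 14.25
tool_pos: [0.5565, 0.048, 0.0989]
eef_rot: [0.059, 0.704, -0.059, 0.705]
force: [-0.9, -1.0, -2.0]
grip_width: 0.321
```

```bash
python3 -c "
from h import *
s=monitor.get_state();print(s['t'],s['tool_pos'],s['force'],s['moment'],s['grip_width'],s['q'])"
```

```text
14.25 [0.55646493 0.04795896 0.09886899] [-0.86767518 -1.02701602 -1.98884894] [-0.28316966 -1.24597086 -0.1826108 ] 0.32095502022980493 [-1.16969232e-01  1.92887255e-01  1.88144937e+00 -1.24948402e-04
  1.06593520e+00  4.97901059e-02]
```

Emit:
apply_moves(
  motion=[
    [0.2,[0,0.003,0],0],
    [0.2,[0,0.01,0],0],
    [0.2,[0,0.02,0],0],
    [0.2,[0,0.03,0],0],
    [0.2,[0,0.04,0],0],
    [0.2,[0,0.05,0],0],
    [0.2,[0,0.06,0],0],
    [0.2,[0,0.07,0],0],
    [0.2,[0,0.08,0],0],
    [0.2,[0,0.085,0],0],
    [0.2,[0,0.09,0],0],
    [0.2,[0,0.09,0],0],
    [0.2,[0,0.09,0],0],
  ],
)

```text
t: 15.55
tool_pos: [0.5724, 0.1369, 0.0989]
eef_rot: [0.058, 0.703, -0.059, 0.706]
force: [5.3, -4.0, -5.8]
grip_width: 0.316
```

```bash
python3 shot.py w11
cat > m.py <<'E'
import sys
from h import *
k=sys.argv[1]; z=np.load(k+'.npz'); f={q:z[q] for q in z.files}
im=cv2.imread(f'pics/{k}.png'); H,S,V=cv2.split(cv2.cvtColor(im,cv2.COLOR_BGR2HSV))
Y=np.array([-np.sin(TH),np.cos(TH)]);X=np.array([np.cos(TH),np.sin(TH)])
for n,m,zz in (('orange',(H>8)&(H<20)&(S>200)&(V>140),.088),('blue',(H>105)&(H<125)&(S>150)&(V>80),.089)):
    q=m.astype(np.uint8); q[:, :220]=0; q[:,470:]=0; q[400:]=0
    nn,l,s,c=cv2.connectedComponentsWithStats(q); i=1+np.argmax(s[1:,4]); print(n,s[i],c[i].round(1))
    x0,y0,w,h=s[i][:4]
    for x in range(x0,x0+w,2):
        r=np.nonzero(l[y0:y0+h,x]==i)[0]+y0; a,b=[(atz(f,(x,v),zz)[:2]-PAN) for v in (r[0]-.5,r[-1]+.5)]
        print(x,r[0],r[-1],'x %.1f y %.1f..%.1f'%(1e3*(a@X),1e3*(b@Y),1e3*(a@Y)))
s=monitor.get_state(); print(s['force'],s['grip_width'],(s['tool_pos'][:2]-PAN)@Y)
E
python3 m.py w11
```

```text
15.6 [0.57246121 0.13687956 0.09893904] [ 5.70302066 -5.05061663 -5.51660241]
orange [316 246  26  24 459] [327.9 257.9]
316 247 266 x 2.3 y 209.6..219.0
318 247 266 x 3.2 y 209.6..219.0
320 247 266 x 4.0 y 209.6..219.0
322 247 266 x 4.9 y 209.6..219.0
324 247 266 x 5.8 y 209.6..219.0
326 246 266 x 6.7 y 209.6..219.5
328 246 266 x 7.5 y 209.6..219.5
330 246 266 x 8.4 y 209.6..219.5
332 246 266 x 9.3 y 209.6..219.5
334 247 266 x 10.1 y 209.6..219.0
336 252 267 x 11.1 y 209.1..216.7
338 252 268 x 11.9 y 208.7..216.7
340 252 268 x 12.8 y 208.7..216.7
blue [362 203  19  41 629] [370.  224.6]
362 216 238 x 21.7 y 223.0..233.2
364 203 243 x 22.3 y 220.8..238.8
366 203 243 x 23.1 y 220.8..238.8
368 203 243 x 23.9 y 220.8..238.8
370 203 243 x 24.8 y 220.8..238.8
372 207 243 x 25.7 y 220.8..237.1
374 210 243 x 26.6 y 220.8..235.8
376 213 243 x 27.5 y 220.8..234.5
378 216 242 x 28.4 y 221.2..233.2
380 219 220 x 29.3 y 231.1..231.9
[ 5.70302066 -5.05061663 -5.51660241] 0.32079720964264785 0.19457775477879044
```

```bash
python3 - <<'E'
import cv2
for k in ('w10','w11'):
    im=cv2.imread(f'pics/{k}.png'); h=cv2.cvtColor(im,cv2.COLOR_BGR2HSV); print(k)
    for y in range(242,276,2): print(y,' '.join('%3d/%3d/%3d'%tuple(h[y,x]) for x in range(328,364,4)))
E
python3 m.py w10 | head -24
```

```text
w10
242   8/ 16/129  30/  9/236  24/ 11/239  30/  5/253  35/  6/253  35/  6/253  35/  6/253  30/  2/245  94/109/ 75
244  11/ 21/135  24/ 11/234  24/ 11/230  35/  6/253  36/  5/253  36/  5/253  35/  6/253  30/  4/244  93/108/ 78
246  45/  4/143  53/  4/234  48/  5/234  35/  6/255  90/  1/255  90/  1/255  90/  1/255 105/  2/251  94/101/ 76
248  11/241/199  11/211/202  11/215/197  11/203/206  11/205/205  11/202/207  11/199/183  90/  2/255  92/102/ 75
250  21/231/254  18/237/254  18/241/254  16/247/254  16/240/254  16/242/254  16/247/254 102/  6/225  93/ 98/ 78
252  17/233/252  17/237/252  17/235/252  16/233/253  16/250/253  16/241/253  16/247/253  90/  1/255  89/ 99/ 77
254  18/240/252  17/232/253  18/243/252  17/193/252  12/ 81/240  10/ 91/238  10/ 96/236 110/  3/255  91/ 95/ 78
256  16/238/252  16/251/252  16/230/253  17/183/252  29/ 31/216  22/ 38/203  38/ 12/249 105/  2/255  92/ 96/ 77
258  16/242/252  16/234/253  16/248/252  19/134/252  36/  5/254  36/  5/254  35/  6/253  60/  1/246  89/ 88/ 78
260  16/232/253  16/233/253  16/251/252  17/138/247  36/  5/253  35/  6/253  35/  6/253 
[... 2832 characters left out ...]
 268 x 3.1 y 119.2..128.5
320 249 268 x 4.0 y 119.2..128.5
322 248 268 x 4.8 y 119.2..129.0
324 248 268 x 5.7 y 119.2..129.0
326 248 268 x 6.5 y 119.2..129.0
328 248 269 x 7.4 y 118.8..129.0
330 248 269 x 8.3 y 118.8..129.0
332 248 269 x 9.1 y 118.8..129.0
334 248 269 x 10.0 y 118.8..129.0
336 248 269 x 10.8 y 118.8..129.0
338 248 270 x 11.7 y 118.3..129.0
340 248 253 x 12.5 y 126.2..129.0
342 248 253 x 13.4 y 126.2..129.0
344 248 253 x 14.3 y 126.2..129.0
346 248 253 x 15.1 y 126.2..129.0
348 248 253 x 16.0 y 126.2..129.0
350 249 253 x 16.9 y 126.2..128.5
352 249 253 x 17.7 y 126.2..128.5
blue [370   0  23  27 455] [379.1  11.1]
370 14 26 x 21.5 y 213.3..217.4
372 0 26 x 22.0 y 213.3..221.7
```

Emit:
apply_moves(
  motion=[
    [0.2,[0,0.003,0],0],
    [0.2,[0,0.006,0],0],
    [0.2,[0,0.009,0],0],
    [0.2,[0,0.009,0],0],
    [0.2,[0,0.009,0],0],
    [0.2,[0,0.009,0],0],
    [0.2,[0,0.009,0],0],
  ],
)

```text
t: 16.3
tool_pos: [0.574, 0.1456, 0.0989]
eef_rot: [0.058, 0.703, -0.059, 0.706]
force: [5.7, -4.5, -6.2]
grip_width: 0.314
```

```bash
python3 shot.py w12; python3 m.py w12
python3 - <<'E'
import cv2
h=cv2.cvtColor(cv2.imread('pics/w12.png'),cv2.COLOR_BGR2HSV)
for y in range(242,256): print(y,' '.join('%3d/%3d/%3d'%tuple(h[y,x]) for x in range(342,356,3)))
E
```

```text
16.35 [0.57401485 0.14558203 0.09894103] [ 4.37398532 -4.79921131 -5.99343127]
orange [316 246  40  23 579] [331.1 255.9]
316 247 266 x 2.4 y 218.4..227.8
318 247 266 x 3.3 y 218.4..227.8
320 247 266 x 4.2 y 218.4..227.8
322 247 266 x 5.0 y 218.4..227.8
324 247 266 x 5.9 y 218.4..227.8
326 246 266 x 6.8 y 218.4..228.3
328 246 266 x 7.6 y 218.4..228.3
330 246 266 x 8.5 y 218.4..228.3
332 246 266 x 9.4 y 218.4..228.3
334 247 266 x 10.3 y 218.4..227.8
336 251 267 x 11.2 y 217.9..225.9
338 247 268 x 12.0 y 217.4..227.8
340 246 268 x 12.9 y 217.4..228.3
342 246 251 x 13.7 y 225.5..228.3
344 246 251 x 14.6 y 225.5..228.3
346 246 251 x 15.5 y 225.5..228.3
348 246 251 x 16.4 y 225.5..228.3
350 246 251 x 17.2 y 225.5..228.3
352 246 251 x 18.1 y 225.5..228.3
354 246 251 x 19.0 y 225.5..228.3
blue [361 220  18  43 607] [368.8 242.4]
361 236 257 x 21.7 y 223.1..233.2
363 220 261 x 22.3 y 221.2..240.3
365 220 261 x 23.1 y 221.2..240.3
367 220 261 x 24.0 y 221.2..240.3
369 220 261 x 24.8 y 221.2..240.3
371 224 261 x 25.8 y 221.2..238.5
373 228 262 x 26.7 y 220.7..236.7
375 232 262 x 27.6 y 220.7..
[... 313 characters left out ...]
  12/ 65/142  11/ 65/145  15/ 57/139  24/ 35/192  24/ 37/192
246  11/227/180  11/238/177  11/228/180  11/243/174  11/243/175
247  16/233/255  17/242/255  17/247/255  17/254/255  16/246/255
248  20/228/255  19/238/255  19/228/255  19/240/255  19/236/255
249  21/237/255  19/238/255  19/237/255  19/234/255  19/235/255
250  21/233/255  19/236/255  19/242/255  19/233/255  19/243/255
251  19/244/255  18/255/255  19/247/255  19/253/255  19/247/255
252  17/159/254   0/  0/255  18/109/253  16/119/253  16/120/254
253  17/139/253   0/  0/255   0/  0/255  21/ 43/236  21/ 43/236
254  17/107/251   0/  0/255   0/  0/255  25/ 26/227  25/ 26/228
255  16/ 98/248  30/  1/255   0/  0/255  30/  2/255  30/  3/255
```

```bash
python3 -c "
from h import *
g=cam('scene')
print([(np.round(d['bbox']).tolist(),round(d['p'],2)) for d in cams.spot_in('scene','weight1')][:8])
s=monitor.get_state();print(s['t'],s['tool_pos'],s['force'],s['grip_width'])
workorder.sign_off()"
```

```text
[([200.0, 332.0, 217.0, 352.0], 0.79), ([129.0, 336.0, 145.0, 362.0], 0.75), ([153.0, 359.0, 172.0, 383.0], 0.72), ([190.0, 317.0, 213.0, 336.0], 0.65), ([220.0, 368.0, 238.0, 393.0], 0.61), ([230.0, 288.0, 243.0, 309.0], 0.49), ([282.0, 260.0, 296.0, 280.0], 0.48)]
16.45 [0.5740299  0.14559986 0.09895473] [ 5.43204627 -4.57635741 -6.82569713] 0.3172719562057214
the job is handed in; nothing more can be done
```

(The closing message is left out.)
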